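Steady the rocking display stand

ROBOT

A 6-joint arm with a two-finger parallel gripper is mounted at the origin on the work surface; the furniture and walls round the work are solid. World frame = base frame: x ahead of the robot, y to its left, z up, the work surface at z = 0. Lengths are in m, angles in rad, forces in N, time in s.
With the tool pointing down it reaches from about 0.3 to 0.875 m from the base axis. Payload 6.4 kg.
Tool frame: the origin (TCP) lies at the very end of the fingers, on their centre line; the grasp point (between the pads) lies 19 mm behind it; z points along the fingers, y is the line along which they close (so a half turn about z gives the same grasp; the last joint's range is limited). The gripper opens to 85 mm and grips with 20 to 120 N. Pads are 22 mm wide; open, the fingers measure 114 mm over their backs; the gripper's body (76 mm by 85 mm) begins 54 mm behind the grasp point. The pads swing forward as they close: fully open they stand 13 mm farther back than shut.
Start: joints at [0.981, 0.181, 1.607, -0, 1.354, -0.206], TCP at [0.215, 0.533, 0.231] pointing down, gripper open.
Joint ranges: [-2.99, 2.99], [-0.89, 2.07], [0.3, 2.58], [-1.14, 4.28], [0, 2.63], [-3.12, 3.12]. Speed limits (rad/s): [2.57, 2.57, 3.01, 3.14, 3.14, 3.14].

INTERFACE

Orientations are given as a unit quaternion [w, x, y, z].
In Python, from bench import * gives the robot as it stands. The module is installed in compiled form; this text tells all that it offers.
- The arm moves only by the tool arm_command, never from a script. Its arguments are lists of equal length, an entry for each row: "dp": the shift along the tool's x, y, z in units of 0.25 m (1.0 is 0.25 m), a list of three; "turn": the turn, a rotation vector about the tool's x, y, z in units of 30 degrees (1.0 is 30 degrees), a list of three; "jaw": the opening, from 0 (shut) to 1 (fully open). A call has 1 to 5 rows; each row is the pose to reach, as a shift and turn from the pose commanded when the call began, along the tool's axes at that moment; what a row does not reach only later rows make up. A row lasts 1/8 s, in which the tool goes at most 62.5 mm and 10.7 degrees, less where a joint would pass 70% of its speed; a pose out of reach is approached as far as the arm can. A call with a number of a shift or a turn outside -1 to 1 is refused whole. A call with a gripper value outside its range is refused whole. The fingers move at their own pace and stop on an object; the grip force is fixed at half the most. Time passes only in rows, so rows that repeat a pose let the fingers close. It gives the time, the measured TCP pose, the force, the opening and the grip force at its end, in the units of the state.
- get_obs(): the state, without advancing time (a new reading comes with each control period).
- camera(name): name is "scene" or "top"; returns the picture (384x512x3 uint8, blue, green, red); there is no depth.
- get_calibration(name): a dict with "camera_matrix" (3x3 intrinsics, pixels), "k1" (the pictures are not rectified: a ray, as slopes to the right and down, at radius r is drawn at 1 + k1 r^2 times it, then the intrinsics apply), "R" (3x3) and "t" (3): a world point X has camera coordinates R X + t. Camera axes: x right, y down, z forward; pixel columns grow to the right and rows downward; lengths in m; the calibration is good to about 2 mm. A picture is of the moment at which its call begins. get_calibration takes no time and is no camera call.
- hand_in(): hands the job in; it is judged then, once.
The state is a dict: "time_s": time; "q": joint angles; "dq": joint speeds; "joint_efforts": joint torques, N m; "eef_pos": TCP position; "eef_rot": TCP orientation; "wrist_force": force on the tool from outside, world axes, zero at the start; "torque": the same for the moment, N m; "opening": opening from 0.0 (shut) to 1.0 (fully open); "grasp_force": force on a finger pad.
Only numpy, scipy, OpenCV 4.12 (cv2) and the standard library are available. Lean on these libraries where they do the work, as an engineer would, in place of code of your own. Each camera call takes 0.05 s, during which the arm holds its last target. There are 200 camera calls.

TASK

The display stand on the counter rocks because the feet of its two levelling screws hang in the air above their cork discs. Turn both bar knobs clockwise, by feel, until each screw foot is pressed firmly but gently on its disc (about 5 N each once you let go) and all five feet carry load, without jacking the stand up off its fixed feet or shoving the stand about, and keep the paint jars standing on it.

Things in the scene. Friction and masses are not known exactly. Their poses are not given: they have to be found in the camera images.
- stand: loose 4 kg wood-topped slab, 160 (x) by 200 mm (y), top 46 mm and underside 26 mm above the counter; origin at counter level under its centre, x to the edge where two jars stand (roughly the robot's right), y away from the robot, z up. The screws are on its other long edge. Rests on three fixed rubber feet; pushed down with some 9 N at a knob it tips to that corner
- far_grip (a point): far left corner of the stand (stand frame x -55, y +75 mm): centre of the far screw's black bar knob, on its axis, 74 mm above the counter. z up, x along the bar: 48 mm long (x), 13 thick (y), 60 to 88 mm above the counter. Clockwise from above drives its foot down 18 mm a turn; at least 4.3 rad are available, friction about 0.08 N m; stays where left, keeps its height
- near_grip (a point): near left corner of the stand (x -55, y -75 mm): centre of the near screw's black bar knob, on its axis, 74 mm above the counter. z up, x along the bar: 48 mm long (x), 13 thick (y), 60 to 88 mm above the counter. Clockwise from above drives its foot down 18 mm a turn; at least 4.3 rad are available, friction about 0.08 N m; stays where left, keeps its height
- far_pad: rubber foot of the far screw, 32 mm across, below its knob; origin at its underside. Starts 2.5 to 7 mm above the cork disc on which it must stand (56 mm across, stuck to the counter, worn to an unmeasured 1.5 to 4.5 mm). With the knob held, touching is felt as an upward force on the tool that grows 2 N or more (by how stiffly the arm holds) for each mm beyond it
- near_pad: rubber foot of the near screw, 32 mm across, below its knob; origin at its underside. Starts 2.5 to 7 mm above the cork disc on which it must stand (56 mm across, stuck to the counter, worn to an unmeasured 1.5 to 4.5 mm). Let go, a foot carries 3 to 4 N for each mm turned beyond touch; loading one screw adds 1 to 2 N to the other if that already stands. The rubber gives 1 mm per 6 N
- front_foot: fixed foot under the middle of the screws' edge (stand frame x -55 mm, y 0), origin at its underside
- back_foot_far: fixed foot under the jars' edge (x +55 mm, y +30 mm), origin at its underside
- back_foot_near: fixed foot under the jars' edge (x +55 mm, y -30 mm), origin at its underside
- jar_a: paint jar, 68 mm across, 61 mm high, loose on the slab (stand frame x about 42, y 37 mm); origin at its underside; a bystander
- jar_b: paint jar like jar_a, at x about 42, y -37 mm; a bystander

How it is judged:
At the end, for the whole second after the job is handed in: each of the five feet (two screw feet, three fixed feet) carries more than 2 N, neither screw foot carries more than 9 N, the stand is at rest and level within 0.02 rad, and both jars still stand on it (contact force between far_pad and anything else between 2 and 9 N and contact force between near_pad and anything else between 2 and 9 N and contact force between each of front_foot, back_foot_far, back_foot_near and anything else above 2 N and angle between stand's own z axis and vertical below 0.02 rad and linear speed of stand below 0.01 m/s and z of each of jar_a, jar_b in the frame of stand above 0.04 m); the robot touches nothing.
It fails at once if a screw foot is driven or pressed on its disc with more than 20 N (contact force between any of far_pad, near_pad and anything else above 20 N).
It fails at once if the stand is shoved more than 25 mm out of its place (distance of stand from where it was at the start of the episode above 0.025 m).
It fails at once if a jar on the stand is tipped over or knocked (angle between any of jar_a, jar_b's own z axis and vertical above 0.3 rad).
It also fails if it takes over 64 s, if anything falls off the work surface, if the arm or the gripper's body presses on something with over 40 N, if the wrist force passes 120 N, or if a joint passes its speed limit or range.

## Working session

There is one attempt and no reset: what is moved stays moved. The work goes in short steps, Python scripts to look and compute and a tool call to move; the robot and the scene stay as the last step left them, time stands still between calls to the robot, and variables do not carry over. Pictures are saved under pics/ and viewed, at most 10 in all, crops included, and the job is handed in when it is done.

Besides the shell and the picture viewer there is one more tool, called after "Emit:" in YAML: its name, and indented under it one key for each argument. arm_command: Moves the arm, as the interface text tells. Its arguments: {"type":"object","properties":{"dp":{"type":"array"},"turn":{"type":"array"},"jaw":{"type":"array"}},"required":["dp","turn","jaw"]}

```bash
mkdir -p pics; python3 - <<'E'
from bench import *
import cv2
for n in("scene","top"):
    cv2.imwrite(f"pics/{n}0.png",camera(n)); c=get_calibration(n); print(n,c)
o=get_obs(); print(o)
E
```

```text
scene {'camera_matrix': array([[479.52036335,   0.        , 253.3630074 ],
       [  0.        , 479.52036335, 189.300352  ],
       [  0.        ,   0.        ,   1.        ]]), 'k1': -0.14273419777178284, 'R': array([[ 0.72833752, -0.68491421, -0.02041998],
       [-0.51379218, -0.5261639 , -0.67762021],
       [ 0.45336746,  0.50402785, -0.73512848]]), 't': array([-0.20023693,  0.40908238,  0.60223466])}
top {'camera_matrix': array([[351.69983187,   0.        , 254.46478249],
       [  0.        , 351.69983187, 192.5704983 ],
       [  0.        ,   0.        ,   1.        ]]), 'k1': -0.012249455894480102, 'R': array([[-0.00957385, -0.9995476 ,  0.02851192],
       [-0.99887374,  0.0082345 , -0.0467274 ],
       [ 0.04647148, -0.02892717, -0.99850069]]), 't': array([0.20189378, 0.50422613, 0.91469849])}
{'time_s': 0.1, 'q': array([ 9.80706971e-01,  1.81464266e-01,  1.60791041e+00,  5.86131691e-06,
        1.35378928e+00, -2.06321500e-01]), 'dq': array([-0.00030739, -0.00165938, -0.00098589,  0.00030406, -0.00201073,
       -0.00110213]), 'joint_efforts': array([ 3.58044972e-04, -4.45875621e+01, -3.52241600e+01, -3.01273703e-04,
        4.14540074e-03, -2.20286313e-05]), 'eef_pos': array([0.21500265, 0.53275843, 0.23047447]), 'eef_rot': array([-3.07286270e-04,  1.90709147e-01,  9.81646272e-01, -7.23072991e-04]), 'wrist_force': array([-0.27324093, -0.09930123, -0.34421003]), 'torque': array([-0.02541932,  0.01302082,  0.00131956]), 'grasp_force': 0.0, 'opening': 1.003236755888241}
```

View pics/scene0.png

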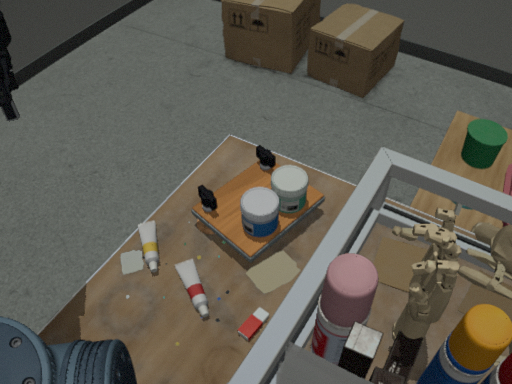

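View pics/top0.png

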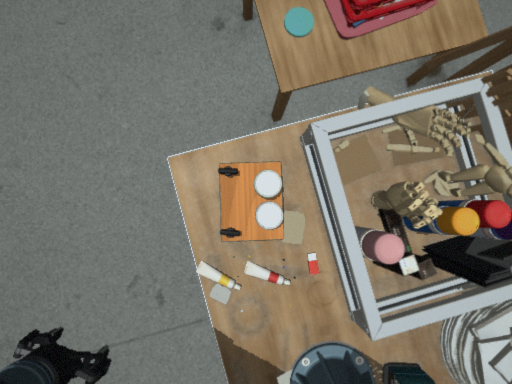

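The scene view shows the knobs near (265,157) and (207,198). The top view shows them near (229,171) and (231,232), on the left edge of the orange slab, with the jars at (268,184) and (270,215).

```bash
cat > h.py <<'E'
import numpy as np, cv2
from bench import *
def ray(n,px):
    c=get_calibration(n);K=c["camera_matrix"]
    u=cv2.undistortPoints(np.array([[px]],float),K,np.array([c["k1"],0,0,0,0.]))[0,0]
    return -c["R"].T@c["t"], c["R"].T@np.array([u[0],u[1],1])
def plane(n,px,z):
    o,d=ray(n,px); return o+d*(z-o[2])/d[2]
def tri(a,b):
    (o1,d1),(o2,d2)=ray("scene",a),ray("top",b)
    s=np.linalg.lstsq(np.c_[d1,-d2],o2-o1,rcond=None)[0]
    p,q=o1+s[0]*d1,o2+s[1]*d2
    return (p+q)/2,np.linalg.norm(p-q)
def show():
    o=get_obs();print({k:np.round(o[k],4) for k in("time_s","eef_pos","eef_rot","wrist_force","torque","opening","grasp_force","q")})
E
python3 - <<'E'
from h import *
S=cv2.imread("pics/scene0.png");T=cv2.imread("pics/top0.png")
def blobs(I,roi):
    x0,y0,x1,y1=roi;m=(I[y0:y1,x0:x1].max(2)<60).astype(np.uint8)
    n,l,s,c=cv2.connectedComponentsWithStats(m)
    for i in range(1,n):
        if s[i,4]>25:
            p=np.argwhere(l==i)[:,::-1]+[x0,y0]
            r=cv2.minAreaRect(p.astype(np.float32)); print(s[i,4],np.round(c[i]+[x0,y0],1),s[i,:4]+[x0,y0,0,0],np.round(r[0],1),np.round(r[1],1),round(r[2],1))
print("scene");blobs(S,(185,135,290,225));print("top");blobs(T,(205,155,260,250))
hsv=cv2.cvtColor(T,cv2.COLOR_BGR2HSV);m=cv2.inRange(hsv,(5,140,120),(20,255,255));m[:150]=0;m[260:]=0;m[:,:200]=0;m[:,300:]=0
p=max(cv2.findContours(m,0,1)[0],key=cv2.contourArea);b=cv2.boxPoints(cv2.minAreaRect(p));print(b)
print(np.round([plane("top",q,.046) for q in b],4))
a=cv2.resize(S[135:225,185:335],None,fx=5,fy=5,interpolation=2);cv2.imwrite("pics/sc.png",a)
a=cv2.resize(T[155:250,205:300],None,fx=6,fy=6,interpolation=2);cv2.imwrite("pics/tc.png",a)
E
```

```text
scene
284 [265.  156.4] [256 145  19  23] [264.5 156.5] [25.5 15.2] 50.2
296 [206.9 197.6] [198 185  19  26] [206.9 197.3] [27.3 13.9] 63.4
top
116 [228.1 171.1] [219 167  19   9] [228. 171.] [ 8. 18.] 90.0
107 [230.2 232.3] [221 228  19   9] [230. 232.] [ 8. 18.] 90.0
[[219.27654 163.57173]
 [279.98755 161.6133 ]
 [282.4688  238.53325]
 [221.75781 240.49168]]
[[0.5783 0.2866 0.046 ]
 [0.5824 0.1329 0.046 ]
 [0.3881 0.1292 0.046 ]
 [0.3851 0.2814 0.046 ]]
```

View pics/sc.png

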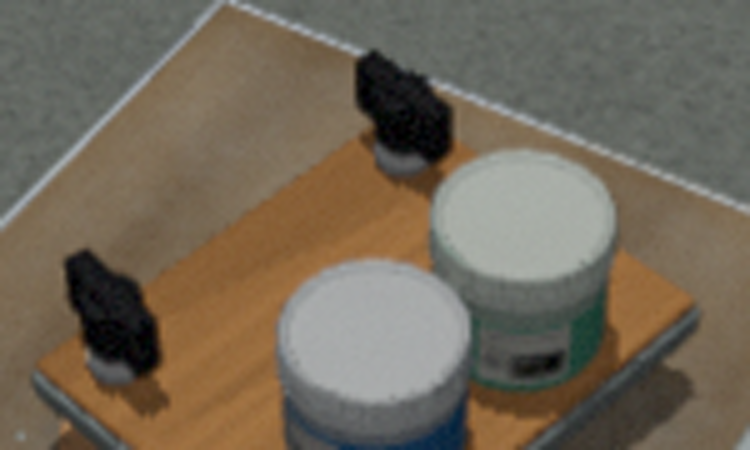

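View pics/tc.png

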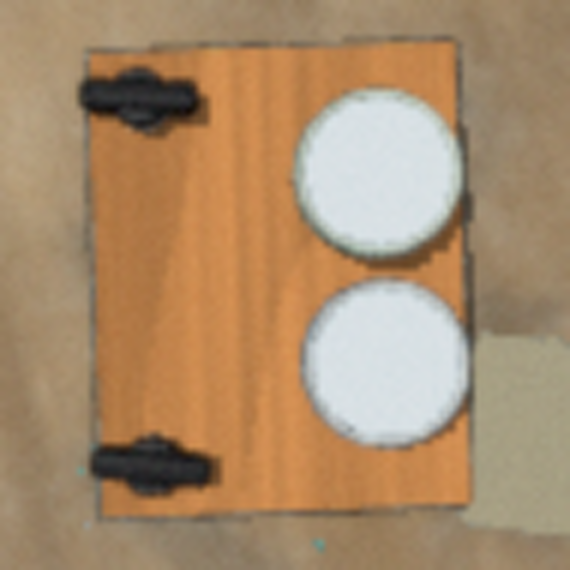

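The crops show the black bar knobs standing on grey collars with nothing around them. In the top crop, the far bar runs about (82..200, 97) and the near bar (93..212, 466), both roughly along the stand's x.

```bash
python3 - <<'E'
from h import *
T=cv2.imread("pics/top0.png");S=cv2.imread("pics/scene0.png")
b=np.array([[.5783,.2866],[.5824,.1329],[.3881,.1292],[.3851,.2814]]);c=b.mean(0)
ey=(b[0]+b[1]-b[2]-b[3]);ey/=np.linalg.norm(ey);ex=np.array([ey[1],-ey[0]])
print("c",c,"ex",ex,"size",np.linalg.norm(b[0]-b[1]),np.linalg.norm(b[0]-b[3]))
print("pred",c-.055*ex+.075*ey,c-.055*ex-.075*ey)
for nm,s,t,win in(("far",(264.7,156.4),(228.1,171.1),(214,164,243,179)),("near",(206.9,197.5),(230.3,232.3),(216,225,246,240))):
    print(nm,tri(s,t),plane("top",t,.084)[:2])
    x0,y0,x1,y1=win;g=T[y0:y1,x0:x1].max(2).astype(float);w=np.clip(70-g,0,None)
    xs=np.arange(x0,x1);cols=[i for i in range(len(xs)) if w[:,i].sum()>60]
    ys=np.arange(y0,y1);L=[];
    for i in cols: L.append((xs[i],(w[:,i]*ys).sum()/w[:,i].sum()))
    L=np.array(L);e=[L[:4].mean(0),L[-4:].mean(0)]
    P=[plane("top",q,.088)[:2] for q in e];d=P[1]-P[0]
    print("bar angle deg",np.degrees(np.arctan2(d[1],d[0])),np.mean(P,0),len(L))
print("ex angle",np.degrees(np.arctan2(ex[1],ex[0])))
E
```

```text
c [0.483475 0.207525] ex [ 0.02296169 -0.99973635] size 0.15375467472568113 0.19326996662699567
pred [0.55719233 0.26423263] [0.40723188 0.26078837]
far (array([0.55583287, 0.26359866, 0.0722667 ]), np.float64(0.0009645090369118643)) [0.55492586 0.2627474 ]
bar angle deg -92.83476175227673 [0.55416804 0.26279769] 19
near (array([0.40647998, 0.25923813, 0.07239354]), np.float64(0.001221151607069814)) [0.40771806 0.25838767]
bar angle deg -94.8088788058857 [0.40807155 0.25893082] 19
ex angle -88.68427664516844
```

Emit:
arm_command:
  dp:
    - [-0.56,-0.36,0.16]
    - [-0.56,-0.36,0.16]
    - [-0.56,-0.36,0.16]
  turn:
    - [0,0,-1]
    - [0,0,-1]
    - [0,0,-1]
  jaw: [0.7,0.7,0.7]

```text
time_s: 0.48
eef_pos: [0.3109, 0.3972, 0.1909]
eef_rot: [-0.0, -0.07, 0.998, -0.0]
wrist_force: [0.7, 0.7, 0.1]
opening: 0.697
grasp_force: 0.0
```

Emit:
arm_command:
  dp:
    - [0,0,0]
    - [0,0,0]
    - [0,0,0]
  turn:
    - [0,0,-1]
    - [0,0,-1]
    - [0,0,-1]
  jaw: [0.7,0.7,0.7]

```text
time_s: 0.85
eef_pos: [0.3105, 0.3983, 0.1913]
eef_rot: [-0.0, -0.325, 0.946, -0.0]
wrist_force: [-0.2, 1.0, -0.5]
opening: 0.699
grasp_force: 0.0
```

Emit:
arm_command:
  dp:
    - [0,0,0]
    - [0,0,0]
    - [0,0,0]
  turn:
    - [0,0,-1]
    - [0,0,-1]
    - [0,0,-1]
  jaw: [0.7,0.7,0.7]

```text
time_s: 1.23
eef_pos: [0.3102, 0.3985, 0.1913]
eef_rot: [-0.0, -0.559, 0.829, -0.0]
wrist_force: [-0.8, 0.5, 0.3]
opening: 0.701
grasp_force: 0.0
```

```bash
cat >> h.py <<'E'
from scipy.spatial.transform import Rotation as Ro
def go(p,yaw):
    o=get_obs();w,x,y,z=o["eef_rot"];R=Ro.from_quat([x,y,z,w]);a=np.radians(yaw)
    ty=np.array([np.cos(a),np.sin(a),0]);tz=np.array([0,0,-1.]);G=np.c_[np.cross(ty,tz),ty,tz]
    M=R.as_matrix();print("dp",np.round(M.T@(np.array(p)-o["eef_pos"])/.25,3),"turn",np.round(np.degrees((R.inv()*Ro.from_matrix(G)).as_rotvec())/30,3),
      "yaw",np.round(np.degrees(np.arctan2(M[1,1],M[0,1])),2))
E
python3 -c "
from h import *
show();go((.407,.2595,.13),175.2)"
```

```text
{'time_s': np.float64(1.225), 'eef_pos': array([0.3102, 0.3985, 0.1913]), 'eef_rot': array([-5.000e-04, -5.591e-01,  8.291e-01, -0.000e+00]), 'wrist_force': array([-0.8424,  0.5405,  0.265 ]), 'torque': array([ 0.0277, -0.0208, -0.0443]), 'opening': np.float64(0.7005), 'grasp_force': np.float64(0.0), 'q': array([ 0.6739,  0.0653,  1.82  , -0.    ,  1.2572, -2.0835])}
dp [ 0.37  -0.567  0.245] turn [ 0.001 -0.001 -0.574] yaw 157.99
```

Emit:
arm_command:
  dp:
    - [0.37,-0.567,0.245]
    - [0.37,-0.567,0.245]
    - [0.37,-0.567,0.245]
    - [0.37,-0.567,0.245]
    - [0.37,-0.567,0.245]
  turn:
    - [0,0,-0.574]
    - [0,0,-0.574]
    - [0,0,-0.574]
    - [0,0,-0.574]
    - [0,0,-0.574]
  jaw: [0.6,0.6,0.6,0.6,0.6]

```text
time_s: 1.85
eef_pos: [0.4063, 0.2594, 0.1303]
eef_rot: [-0.0, -0.675, 0.738, 0.0]
wrist_force: [-0.8, 0.8, 0.0]
opening: 0.599
grasp_force: 0.0
```

```bash
python3 -c "
from h import *
show();go((.407,.2595,.062),175.2)
S=camera('scene');T=camera('top')
a=cv2.resize(S[100:240,150:320],None,fx=2.6,fy=2.6,interpolation=2)
b=cv2.resize(T[150:260,190:310],None,fx=2.7,fy=2.7,interpolation=2)
h=min(a.shape[0],b.shape[0]);cv2.imwrite('pics/a1.png',np.hstack([a[:h],b[:h]]))"
```

```text
{'time_s': np.float64(1.85), 'eef_pos': array([0.4063, 0.2594, 0.1303]), 'eef_rot': array([-3.000e-04, -6.745e-01,  7.383e-01,  4.000e-04]), 'wrist_force': array([-0.793 ,  0.7799,  0.0355]), 'torque': array([ 0.0255, -0.062 ,  0.0237]), 'opening': np.float64(0.599), 'grasp_force': np.float64(0.0), 'q': array([ 3.2110e-01,  9.4300e-02,  1.9256e+00,  5.0000e-04,  1.1224e+00,
       -2.7306e+00])}
dp [-0.001 -0.003  0.273] turn [ 0.002  0.    -0.012] yaw 174.83
```

View pics/a1.png

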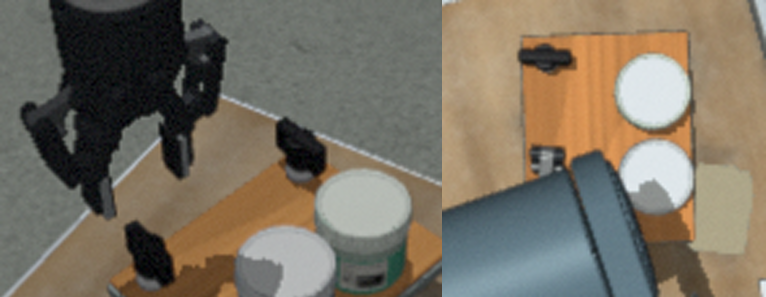

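The left crop shows the open fingers straddling the near bar (about (150,255) in the crop), with the jars clear. Descending and gripping.

Emit:
arm_command:
  dp:
    - [0,0,0.14]
    - [0,0,0.273]
    - [0,0,0.273]
    - [0,0,0.273]
  turn:
    - [0,0,0]
    - [0,0,0]
    - [0,0,0]
    - [0,0,0]
  jaw: [0.6,0.6,0.6,0.6]

```text
time_s: 2.45
eef_pos: [0.4069, 0.2604, 0.0635]
eef_rot: [0.001, -0.676, 0.737, -0.0]
wrist_force: [-0.6, 1.2, 0.3]
opening: 0.602
grasp_force: 0.0
```

Emit:
arm_command:
  dp:
    - [0,0,0]
    - [0,0,0]
    - [0,0,0]
    - [0,0,0]
    - [0,0,0]
  turn:
    - [0,0,0]
    - [0,0,0]
    - [0,0,0]
    - [0,0,0]
    - [0,0,0]
  jaw: [0.35,0.22,0.1,0.05,0.05]

```text
time_s: 3.08
eef_pos: [0.4065, 0.2597, 0.0631]
eef_rot: [0.0, -0.675, 0.738, 0.0]
wrist_force: [-3.5, 0.1, 6.3]
opening: 0.135
grasp_force: 60.5
```

```bash
python3 -c "
from h import *
show();go((.407,.2595,.062),175.2)"
```

```text
{'time_s': np.float64(3.075), 'eef_pos': array([0.4065, 0.2597, 0.0631]), 'eef_rot': array([ 2.000e-04, -6.749e-01,  7.379e-01,  2.000e-04]), 'wrist_force': array([-3.4874,  0.0705,  6.2615]), 'torque': array([ 0.0851,  0.4944, -0.0444]), 'opening': np.float64(0.1353), 'grasp_force': np.float64(60.4979), 'q': array([ 3.2140e-01,  2.0780e-01,  1.9605e+00,  7.0000e-04,  9.7300e-01,
       -2.7314e+00])}
dp [ 0.001 -0.002  0.004] turn [ 0.     0.001 -0.01 ] yaw 174.89
```

Emit:
arm_command:
  dp:
    - [0,0,-0.008]
    - [0,0,-0.008]
    - [0,0,-0.008]
  turn:
    - [0,0,0]
    - [0,0,0]
    - [0,0,0]
  jaw: [0.05,0.05,0.05]

```text
time_s: 3.45
eef_pos: [0.4065, 0.2593, 0.0639]
eef_rot: [-0.0, -0.675, 0.738, 0.0]
wrist_force: [3.5, 1.5, -7.5]
opening: 0.14
grasp_force: 59.2
```

Emit:
arm_command:
  dp:
    - [0,0,0.0044]
    - [0,0,0.0044]
    - [0,0,0.0044]
  turn:
    - [0,0,0]
    - [0,0,0]
    - [0,0,0]
  jaw: [0.05,0.05,0.05]

```text
time_s: 3.82
eef_pos: [0.4064, 0.2594, 0.0634]
eef_rot: [-0.0, -0.675, 0.738, 0.0]
wrist_force: [-2.1, 1.1, 1.1]
opening: 0.139
grasp_force: 60.6
```

Emit:
arm_command:
  dp:
    - [0,0,0]
    - [0,0,0]
    - [0,0,0]
    - [0,0,0]
    - [0,0,0]
  turn:
    - [0,0,0.35]
    - [0,0,0.7]
    - [0,0,1]
    - [0,0,1]
    - [0,0,1]
  jaw: [0.05,0.05,0.05,0.05,0.05]

```text
time_s: 4.45
eef_pos: [0.4066, 0.2594, 0.0633]
eef_rot: [0.0, -0.462, 0.887, -0.0]
wrist_force: [-1.4, 1.0, 3.4]
opening: 0.139
grasp_force: 60.8
```

```bash
python3 -c "
from h import *
show();go((.407,.2595,.062),175.2)"
```

```text
{'time_s': np.float64(4.45), 'eef_pos': array([0.4066, 0.2594, 0.0633]), 'eef_rot': array([ 0.    , -0.4623,  0.8867, -0.    ]), 'wrist_force': array([-1.376 ,  0.9851,  3.4269]), 'torque': array([ 0.035 ,  0.2615, -0.0219]), 'opening': np.float64(0.1387), 'grasp_force': np.float64(60.7921), 'q': array([ 3.2110e-01,  2.0740e-01,  1.9605e+00, -1.0000e-04,  9.7360e-01,
       -2.2108e+00])}
dp [-0.001 -0.001  0.005] turn [-0.     0.    -1.004] yaw 145.07
```

Emit:
arm_command:
  dp:
    - [0,0,0]
    - [0,0,0]
    - [0,0,0]
    - [0,0,0]
  turn:
    - [0,0,0.35]
    - [0,0,0.67]
    - [0,0,0.67]
    - [0,0,0.67]
  jaw: [0.05,0.05,0.05,0.05]

```text
time_s: 4.95
eef_pos: [0.4067, 0.2593, 0.0633]
eef_rot: [0.0, -0.301, 0.954, -0.0]
wrist_force: [-1.8, -0.1, 4.0]
opening: 0.137
grasp_force: 60.9
```

Emit:
arm_command:
  dp:
    - [0,0,0]
    - [0,0,0]
    - [0,0,0]
  turn:
    - [0,0,0.33]
    - [0,0,0.33]
    - [0,0,0.33]
  jaw: [0.05,0.05,0.05]

```text
time_s: 5.32
eef_pos: [0.4067, 0.2593, 0.0632]
eef_rot: [0.0, -0.218, 0.976, -0.0]
wrist_force: [-0.8, -1.9, 5.0]
opening: 0.14
grasp_force: 61.0
```

Emit:
arm_command:
  dp:
    - [0,0,0]
    - [0,0,0]
    - [0,0,0]
  turn:
    - [0,0,0.33]
    - [0,0,0.33]
    - [0,0,0.33]
  jaw: [0.05,0.05,0.05]

```text
time_s: 5.7
eef_pos: [0.4067, 0.2592, 0.0632]
eef_rot: [0.0, -0.133, 0.991, -0.0]
wrist_force: [-1.5, -2.8, 4.1]
opening: 0.134
grasp_force: 61.0
```

Emit:
arm_command:
  dp:
    - [0,0,-0.0024]
    - [0,0,-0.0024]
    - [0,0,-0.0024]
  turn:
    - [0,0,0]
    - [0,0,0]
    - [0,0,0]
  jaw: [0.05,0.05,0.05]

```text
time_s: 6.08
eef_pos: [0.4067, 0.2592, 0.0635]
eef_rot: [0.0, -0.131, 0.991, -0.0]
wrist_force: [3.0, -2.2, -2.7]
opening: 0.142
grasp_force: 60.1
```

Emit:
arm_command:
  dp:
    - [0,0,0]
    - [0,0,0]
    - [0,0,0]
  turn:
    - [0,0,0.33]
    - [0,0,0.33]
    - [0,0,0.33]
  jaw: [0.05,0.05,0.05]

```text
time_s: 6.45
eef_pos: [0.4067, 0.2591, 0.0635]
eef_rot: [0.0, -0.046, 0.999, -0.0]
wrist_force: [3.8, -5.1, -2.8]
opening: 0.136
grasp_force: 59.9
```

Emit:
arm_command:
  dp:
    - [0,0,0]
    - [0,0,0]
    - [0,0,0]
  turn:
    - [0,0,0.33]
    - [0,0,0.33]
    - [0,0,0.33]
  jaw: [0.05,0.05,0.05]

```text
time_s: 6.82
eef_pos: [0.4066, 0.259, 0.0635]
eef_rot: [0.0, 0.04, 0.999, -0.0]
wrist_force: [3.5, -4.3, -3.0]
opening: 0.131
grasp_force: 59.9
```

Emit:
arm_command:
  dp:
    - [0,0,0]
    - [0,0,0]
    - [0,0,0]
  turn:
    - [0,0,0.33]
    - [0,0,0.33]
    - [0,0,0.33]
  jaw: [0.05,0.05,0.05]

```text
time_s: 7.2
eef_pos: [0.4066, 0.259, 0.0635]
eef_rot: [0.0, 0.126, 0.992, -0.0]
wrist_force: [3.4, -3.4, -2.9]
opening: 0.139
grasp_force: 59.9
```

Emit:
arm_command:
  dp:
    - [0,0,0]
    - [0,0,0]
    - [0,0,0]
  turn:
    - [0,0,0.33]
    - [0,0,0.33]
    - [0,0,0.33]
  jaw: [0.05,0.05,0.05]

```text
time_s: 7.58
eef_pos: [0.4066, 0.2589, 0.0635]
eef_rot: [0.0, 0.211, 0.977, -0.0]
wrist_force: [2.6, -4.3, -2.2]
opening: 0.138
grasp_force: 59.9
```

```bash
python3 -c "
from h import *
show();go((.407,.2595,.062),175.2)"
```

```text
{'time_s': np.float64(7.575), 'eef_pos': array([0.4066, 0.2589, 0.0635]), 'eef_rot': array([ 1.000e-04,  2.113e-01,  9.774e-01, -4.000e-04]), 'wrist_force': array([ 2.5515, -4.3473, -2.2128]), 'torque': array([-0.9784, -0.6048, -0.0896]), 'opening': np.float64(0.1377), 'grasp_force': np.float64(59.934), 'q': array([ 3.2060e-01,  2.0700e-01,  1.9606e+00, -9.0000e-04,  9.7420e-01,
       -8.2380e-01])}
dp [-0.     0.003  0.006] turn [-2.000e-03 -1.000e-03 -3.653e+00] yaw 65.6
```

Emit:
arm_command:
  dp:
    - [0,0,0]
    - [0,0,0]
    - [0,0,0]
  turn:
    - [0,0,0.33]
    - [0,0,0.33]
    - [0,0,0.33]
  jaw: [0.05,0.05,0.05]

```text
time_s: 7.95
eef_pos: [0.4066, 0.2589, 0.0634]
eef_rot: [0.0, 0.295, 0.956, -0.0]
wrist_force: [3.8, -5.1, -3.5]
opening: 0.14
grasp_force: 60.0
```

Emit:
arm_command:
  dp:
    - [0,0,0]
    - [0,0,0]
    - [0,0,0]
  turn:
    - [0,0,0.33]
    - [0,0,0.33]
    - [0,0,0.33]
  jaw: [0.05,0.05,0.05]

```text
time_s: 8.32
eef_pos: [0.4066, 0.2588, 0.0635]
eef_rot: [0.0, 0.376, 0.927, -0.0]
wrist_force: [2.8, -5.4, -1.7]
opening: 0.137
grasp_force: 60.1
```

Emit:
arm_command:
  dp:
    - [0,0,0]
    - [0,0,0]
    - [0,0,0]
  turn:
    - [0,0,0.25]
    - [0,0,0.25]
    - [0,0,0.25]
  jaw: [0.05,0.05,0.05]

```text
time_s: 8.7
eef_pos: [0.4066, 0.2588, 0.0636]
eef_rot: [0.0, 0.436, 0.9, -0.001]
wrist_force: [3.1, -5.6, -1.4]
opening: 0.135
grasp_force: 60.2
```

Emit:
arm_command:
  dp:
    - [0,0,0]
    - [0,0,0]
    - [0,0,0]
  turn:
    - [0,0,0]
    - [0,0,0]
    - [0,0,0]
  jaw: [0.05,0.05,0.05]

```text
time_s: 9.07
eef_pos: [0.4066, 0.2588, 0.0636]
eef_rot: [0.0, 0.436, 0.9, -0.001]
wrist_force: [2.2, -5.4, -1.5]
opening: 0.138
grasp_force: 60.2
```

Emit:
arm_command:
  dp:
    - [0,0,0]
    - [0,0,0]
    - [0,0,0]
  turn:
    - [0,0,0.25]
    - [0,0,0.25]
    - [0,0,0.25]
  jaw: [0.05,0.05,0.05]

```text
time_s: 9.45
eef_pos: [0.4065, 0.2587, 0.0636]
eef_rot: [0.0, 0.494, 0.87, -0.001]
wrist_force: [2.2, -5.7, -0.2]
opening: 0.133
grasp_force: 60.3
```

Emit:
arm_command:
  dp:
    - [0,0,0]
    - [0,0,0]
    - [0,0,0]
  turn:
    - [0,0,0.25]
    - [0,0,0.25]
    - [0,0,0.25]
  jaw: [0.05,0.05,0.05]

```text
time_s: 9.82
eef_pos: [0.4065, 0.2587, 0.0637]
eef_rot: [0.0, 0.55, 0.835, -0.001]
wrist_force: [1.8, -6.0, 0.1]
opening: 0.137
grasp_force: 60.4
```

```bash
python3 -c "
from h import *
show();go((.407,.2595,.062),175.2)"
```

```text
{'time_s': np.float64(9.825), 'eef_pos': array([0.4065, 0.2587, 0.0637]), 'eef_rot': array([ 2.000e-04,  5.497e-01,  8.354e-01, -6.000e-04]), 'wrist_force': array([ 1.813 , -5.9771,  0.0835]), 'torque': array([-1.1693, -0.3243, -0.0472]), 'opening': np.float64(0.1373), 'grasp_force': np.float64(60.4021), 'q': array([ 3.2050e-01,  2.0660e-01,  1.9606e+00, -1.2000e-03,  9.7520e-01,
       -8.5600e-02])}
dp [0.002 0.003 0.007] turn [-3.000e-03 -2.000e-03 -5.063e+00] yaw 23.31
```

Emit:
arm_command:
  dp:
    - [0,0,0]
    - [0,0,0]
    - [0,0,0]
  turn:
    - [0,0,-0.2]
    - [0,0,-0.2]
    - [0,0,-0.2]
  jaw: [0.05,0.05,0.05]

```text
time_s: 10.2
eef_pos: [0.4066, 0.2588, 0.0637]
eef_rot: [0.0, 0.505, 0.863, -0.001]
wrist_force: [2.8, -6.4, -0.5]
opening: 0.136
grasp_force: 60.3
```

Emit:
arm_command:
  dp:
    - [0,0,0]
    - [0,0,0]
    - [0,0,0]
    - [0,0,0]
    - [0,0,0]
  turn:
    - [0,0,0]
    - [0,0,0]
    - [0,0,0]
    - [0,0,0]
    - [0,0,0]
  jaw: [0.15,0.25,0.4,0.5,0.5]

```text
time_s: 10.82
eef_pos: [0.4064, 0.2595, 0.0637]
eef_rot: [-0.0, 0.507, 0.862, 0.0]
wrist_force: [0.4, -0.7, -0.4]
opening: 0.508
grasp_force: 0.0
```

Emit:
arm_command:
  dp:
    - [0,0,-0.1]
    - [0,0,-0.27]
    - [0,0,-0.27]
    - [0,0,-0.27]
  turn:
    - [0,0,-1]
    - [0,0,-1]
    - [0,0,-1]
    - [0,0,-1]
  jaw: [0.5,0.5,0.5,0.5]

```text
time_s: 11.32
eef_pos: [0.4067, 0.2595, 0.1316]
eef_rot: [0.0, 0.267, 0.964, 0.0]
wrist_force: [0.2, -0.1, -0.0]
opening: 0.503
grasp_force: 0.0
```

```bash
python3 -c "
from h import *
show();go((.556,.2633,.13),177.5)"
```

```text
{'time_s': np.float64(11.325), 'eef_pos': array([0.4067, 0.2595, 0.1316]), 'eef_rot': array([3.000e-04, 2.669e-01, 9.637e-01, 3.000e-04]), 'wrist_force': array([ 0.1915, -0.0995, -0.0298]), 'torque': array([-0.0019,  0.0195,  0.0236]), 'opening': np.float64(0.5028), 'grasp_force': np.float64(0.0), 'q': array([ 3.2130e-01,  9.2100e-02,  1.9250e+00,  1.0000e-04,  1.1236e+00,
       -7.0920e-01])}
dp [-0.504  0.32   0.007] turn [-0.000e+00  2.000e-03 -3.949e+00] yaw 59.04
```

Emit:
arm_command:
  dp:
    - [-0.504,0.32,0]
    - [-0.504,0.32,0]
    - [-0.504,0.32,0]
    - [-0.504,0.32,0]
  turn:
    - [0,0,-1]
    - [0,0,-1]
    - [0,0,-1]
    - [0,0,-1]
  jaw: [0.6,0.6,0.6,0.6]

```text
time_s: 11.82
eef_pos: [0.5564, 0.2628, 0.1298]
eef_rot: [-0.001, 0.01, 1.0, -0.0]
wrist_force: [-0.4, 0.6, 0.1]
opening: 0.602
grasp_force: 0.0
```

Emit:
arm_command:
  dp:
    - [0,0,0]
    - [0,0,0]
    - [0,0,0]
  turn:
    - [0,0,-1]
    - [0,0,-1]
    - [0,0,-1]
  jaw: [0.6,0.6,0.6]

```text
time_s: 12.2
eef_pos: [0.5535, 0.2634, 0.1304]
eef_rot: [-0.001, -0.252, 0.968, 0.0]
wrist_force: [-0.1, -0.9, -0.1]
opening: 0.599
grasp_force: 0.0
```

Emit:
arm_command:
  dp:
    - [0,0,0]
    - [0,0,0]
    - [0,0,0]
  turn:
    - [0,0,-1]
    - [0,0,-1]
    - [0,0,-1]
  jaw: [0.6,0.6,0.6]

```text
time_s: 12.58
eef_pos: [0.5535, 0.2635, 0.1304]
eef_rot: [-0.001, -0.494, 0.87, 0.0]
wrist_force: [0.3, 0.5, -0.0]
opening: 0.6
grasp_force: 0.0
```

Emit:
arm_command:
  dp:
    - [0,0,0]
    - [0,0,0]
    - [0,0,0]
    - [0,0,0]
  turn:
    - [0,0,-0.95]
    - [0,0,-0.95]
    - [0,0,-0.95]
    - [0,0,-0.95]
  jaw: [0.6,0.6,0.6,0.6]

```text
time_s: 13.08
eef_pos: [0.554, 0.2635, 0.1306]
eef_rot: [-0.001, -0.691, 0.723, 0.001]
wrist_force: [-0.3, -0.5, 1.0]
opening: 0.599
grasp_force: 0.0
```

```bash
python3 -c "
from h import *
show();go((.556,.2633,.064),177.5)
S=camera('scene');T=camera('top')
a=cv2.resize(S[80:240,150:330],None,fx=2.2,fy=2.2,interpolation=2)
b=cv2.resize(T[150:260,190:310],None,fx=3.2,fy=3.2,interpolation=2)
h=min(a.shape[0],b.shape[0]);cv2.imwrite('pics/a2.png',np.hstack([a[:h],b[:h]]))"
```

```text
{'time_s': np.float64(13.075), 'eef_pos': array([0.554 , 0.2635, 0.1306]), 'eef_rot': array([-8.000e-04, -6.906e-01,  7.232e-01,  5.000e-04]), 'wrist_force': array([-0.3467, -0.5325,  1.0287]), 'torque': array([-0.0273, -0.0078,  0.0693]), 'opening': np.float64(0.5987), 'grasp_force': np.float64(0.0), 'q': array([ 2.5070e-01,  3.6880e-01,  1.5874e+00,  1.0000e-04,  1.1873e+00,
       -2.8449e+00])}
dp [ 0.    -0.009  0.266] turn [ 0.003 -0.001 -0.005] yaw 177.36
```

View pics/a2.png

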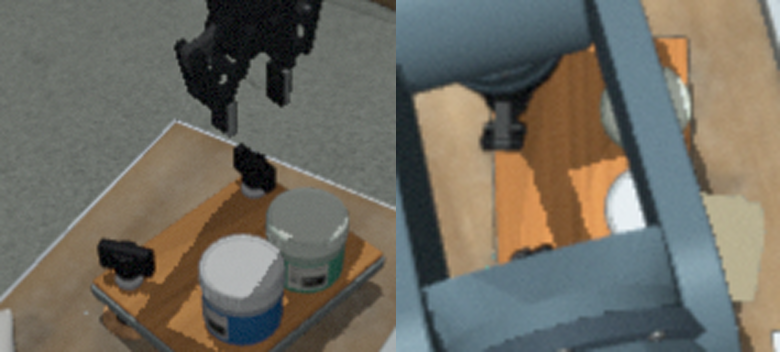

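The near knob has turned about 146°, and the stand and jars are in place. The fingers now straddle the far knob, at (255,170) in the left crop.

Emit:
arm_command:
  dp:
    - [0,-0.009,0.14]
    - [0,-0.009,0.266]
    - [0,-0.009,0.266]
    - [0,-0.009,0.266]
  turn:
    - [0,0,0]
    - [0,0,0]
    - [0,0,0]
    - [0,0,0]
  jaw: [0.6,0.6,0.6,0.6]

```text
time_s: 13.68
eef_pos: [0.5584, 0.2634, 0.0658]
eef_rot: [0.0, -0.692, 0.722, -0.0]
wrist_force: [0.1, 0.0, 0.6]
opening: 0.601
grasp_force: 0.0
```

Emit:
arm_command:
  dp:
    - [0,0,0]
    - [0,0,0]
    - [0,0,0]
    - [0,0,0]
    - [0,0,0]
  turn:
    - [0,0,0]
    - [0,0,0]
    - [0,0,0]
    - [0,0,0]
    - [0,0,0]
  jaw: [0.35,0.22,0.1,0.05,0.05]

```text
time_s: 14.3
eef_pos: [0.5581, 0.2634, 0.0655]
eef_rot: [0.0, -0.692, 0.722, -0.0]
wrist_force: [-3.6, -0.8, 5.9]
opening: 0.14
grasp_force: 61.6
```

Emit:
arm_command:
  dp:
    - [0,0.002,-0.0024]
    - [0,0.002,-0.0024]
    - [0,0.002,-0.0024]
  turn:
    - [0,0,0]
    - [0,0,0]
    - [0,0,0]
  jaw: [0.05,0.05,0.05]

```text
time_s: 14.68
eef_pos: [0.5579, 0.2633, 0.0658]
eef_rot: [0.0, -0.692, 0.722, -0.0]
wrist_force: [-1.2, -0.8, 5.0]
opening: 0.131
grasp_force: 61.6
```

Emit:
arm_command:
  dp:
    - [0,0,0]
    - [0,0,0]
    - [0,0,0]
    - [0,0,0]
    - [0,0,0]
  turn:
    - [0,0,0.35]
    - [0,0,0.7]
    - [0,0,1]
    - [0,0,1]
    - [0,0,1]
  jaw: [0.05,0.05,0.05,0.05,0.05]

```text
time_s: 15.3
eef_pos: [0.5581, 0.2632, 0.0658]
eef_rot: [0.001, -0.482, 0.876, -0.0]
wrist_force: [-1.0, -1.0, 5.0]
opening: 0.14
grasp_force: 61.6
```

```bash
python3 -c "
from h import *
show();go((.556,.2633,.064),177.5)"
```

```text
{'time_s': np.float64(15.3), 'eef_pos': array([0.5581, 0.2632, 0.0658]), 'eef_rot': array([ 5.000e-04, -4.817e-01,  8.763e-01, -3.000e-04]), 'wrist_force': array([-1.0325, -0.9862,  4.9755]), 'torque': array([-0.2172,  0.2212, -0.0974]), 'opening': np.float64(0.1399), 'grasp_force': np.float64(61.5773), 'q': array([ 2.4880e-01,  4.6000e-01,  1.6100e+00, -4.0000e-04,  1.0705e+00,
       -2.3271e+00])}
dp [0.004 0.007 0.007] turn [-0.002  0.001 -0.997] yaw 147.6
```

Emit:
arm_command:
  dp:
    - [0,0,-0.0024]
    - [0,0,-0.0024]
    - [0,0,-0.0024]
  turn:
    - [0,0,0]
    - [0,0,0]
    - [0,0,0]
  jaw: [0.05,0.05,0.05]

```text
time_s: 15.68
eef_pos: [0.5579, 0.2631, 0.066]
eef_rot: [0.0, -0.482, 0.876, -0.0]
wrist_force: [0.3, -0.2, 3.2]
opening: 0.141
grasp_force: 61.3
```

Emit:
arm_command:
  dp:
    - [0,0,0]
    - [0,0,0]
    - [0,0,0]
    - [0,0,0]
  turn:
    - [0,0,0.33]
    - [0,0,0.5]
    - [0,0,0.5]
    - [0,0,0.5]
  jaw: [0.05,0.05,0.05,0.05]

```text
time_s: 16.18
eef_pos: [0.5579, 0.2631, 0.066]
eef_rot: [0.0, -0.364, 0.931, -0.0]
wrist_force: [1.8, -2.5, 4.7]
opening: 0.136
grasp_force: 61.3
```

Emit:
arm_command:
  dp:
    - [0,0,-0.004]
    - [0,0,-0.004]
    - [0,0,-0.004]
  turn:
    - [0,0,0]
    - [0,0,0]
    - [0,0,0]
  jaw: [0.05,0.05,0.05]

```text
time_s: 16.55
eef_pos: [0.5575, 0.263, 0.0665]
eef_rot: [-0.0, -0.363, 0.932, -0.0]
wrist_force: [3.5, -2.7, -2.5]
opening: 0.132
grasp_force: 60.5
```

Emit:
arm_command:
  dp:
    - [0,0,0]
    - [0,0,0]
    - [0,0,0]
  turn:
    - [0,0,0.25]
    - [0,0,0.25]
    - [0,0,0.25]
  jaw: [0.05,0.05,0.05]

```text
time_s: 16.92
eef_pos: [0.5575, 0.2629, 0.0666]
eef_rot: [-0.0, -0.303, 0.953, -0.0]
wrist_force: [4.5, -3.2, -3.0]
opening: 0.138
grasp_force: 60.4
```

Emit:
arm_command:
  dp:
    - [0,0,0]
    - [0,0,0]
    - [0,0,0]
  turn:
    - [0,0,0.33]
    - [0,0,0.33]
    - [0,0,0.33]
  jaw: [0.05,0.05,0.05]

```text
time_s: 17.3
eef_pos: [0.5575, 0.2629, 0.0666]
eef_rot: [-0.0, -0.22, 0.976, -0.0]
wrist_force: [4.1, -3.3, -1.9]
opening: 0.137
grasp_force: 60.4
```

Emit:
arm_command:
  dp:
    - [0,0,0]
    - [0,0,0]
    - [0,0,0]
  turn:
    - [0,0,0.33]
    - [0,0,0.33]
    - [0,0,0.33]
  jaw: [0.05,0.05,0.05]

```text
time_s: 17.68
eef_pos: [0.5575, 0.2628, 0.0666]
eef_rot: [-0.0, -0.135, 0.991, -0.0]
wrist_force: [4.1, -4.0, -2.5]
opening: 0.14
grasp_force: 60.4
```

```bash
python3 -c "
from h import *
show();go((.556,.2633,.064),177.5)"
```

```text
{'time_s': np.float64(17.675), 'eef_pos': array([0.5575, 0.2628, 0.0666]), 'eef_rot': array([-2.000e-04, -1.346e-01,  9.909e-01, -3.000e-04]), 'wrist_force': array([ 4.098 , -4.0221, -2.5092]), 'torque': array([-0.8207, -0.7448, -0.0888]), 'opening': np.float64(0.1395), 'grasp_force': np.float64(60.4225), 'q': array([ 2.4850e-01,  4.5840e-01,  1.6103e+00, -6.0000e-04,  1.0732e+00,
       -1.5919e+00])}
dp [0.005 0.003 0.01 ] turn [-0.000e+00 -1.000e-03 -2.401e+00] yaw 105.47
```

Emit:
arm_command:
  dp:
    - [0,0,0]
    - [0,0,0]
    - [0,0,0]
  turn:
    - [0,0,0.33]
    - [0,0,0.33]
    - [0,0,0.33]
  jaw: [0.05,0.05,0.05]

```text
time_s: 18.05
eef_pos: [0.5574, 0.2628, 0.0666]
eef_rot: [-0.0, -0.049, 0.999, -0.0]
wrist_force: [3.1, -3.2, -1.7]
opening: 0.134
grasp_force: 60.4
```

Emit:
arm_command:
  dp:
    - [0,0,0]
    - [0,0,0]
    - [0,0,0]
  turn:
    - [0,0,0.33]
    - [0,0,0.33]
    - [0,0,0.33]
  jaw: [0.05,0.05,0.05]

```text
time_s: 18.42
eef_pos: [0.5574, 0.2627, 0.0667]
eef_rot: [-0.0, 0.038, 0.999, -0.0]
wrist_force: [4.1, -4.8, -0.9]
opening: 0.137
grasp_force: 60.5
```

Emit:
arm_command:
  dp:
    - [0,0,0]
    - [0,0,0]
    - [0,0,0]
  turn:
    - [0,0,0.25]
    - [0,0,0.25]
    - [0,0,0.25]
  jaw: [0.05,0.05,0.05]

```text
time_s: 18.8
eef_pos: [0.5573, 0.2627, 0.0667]
eef_rot: [-0.0, 0.103, 0.995, -0.0]
wrist_force: [2.9, -5.3, -0.7]
opening: 0.139
grasp_force: 60.6
```

Emit:
arm_command:
  dp:
    - [0,0,0]
    - [0,0,0]
    - [0,0,0]
  turn:
    - [0,0,0.25]
    - [0,0,0.25]
    - [0,0,0.25]
  jaw: [0.05,0.05,0.05]

```text
time_s: 19.18
eef_pos: [0.5573, 0.2626, 0.0668]
eef_rot: [-0.0, 0.168, 0.986, -0.001]
wrist_force: [2.1, -5.0, -0.9]
opening: 0.136
grasp_force: 60.7
```

```bash
python3 -c "
from h import *
show();go((.556,.2633,.064),177.5)"
```

```text
{'time_s': np.float64(19.175), 'eef_pos': array([0.5573, 0.2626, 0.0668]), 'eef_rot': array([-2.000e-04,  1.679e-01,  9.858e-01, -6.000e-04]), 'wrist_force': array([ 2.1172, -4.9591, -0.8718]), 'torque': array([-1.034 , -0.5034, -0.0784]), 'opening': np.float64(0.1364), 'grasp_force': np.float64(60.7066), 'q': array([ 2.4840e-01,  4.5810e-01,  1.6104e+00, -9.0000e-04,  1.0740e+00,
       -9.8460e-01])}
dp [0.006 0.001 0.011] turn [-1.000e-03 -2.000e-03 -3.561e+00] yaw 70.67
```

Emit:
arm_command:
  dp:
    - [0,0,0]
    - [0,0,0]
    - [0,0,0]
  turn:
    - [0,0,0.1]
    - [0,0,0.1]
    - [0,0,0.1]
  jaw: [0.05,0.05,0.05]

```text
time_s: 19.55
eef_pos: [0.5572, 0.2626, 0.0668]
eef_rot: [-0.0, 0.194, 0.981, -0.001]
wrist_force: [2.4, -4.4, 0.3]
opening: 0.136
grasp_force: 60.7
```

```bash
python3 -c "
from h import *
show();go((.556,.2633,.064),177.5)"
```

```text
{'time_s': np.float64(19.55), 'eef_pos': array([0.5572, 0.2626, 0.0668]), 'eef_rot': array([-3.000e-04,  1.936e-01,  9.811e-01, -6.000e-04]), 'wrist_force': array([ 2.4334, -4.3849,  0.293 ]), 'torque': array([-1.0607, -0.4329, -0.0677]), 'opening': np.float64(0.1359), 'grasp_force': np.float64(60.7409), 'q': array([ 2.4840e-01,  4.5810e-01,  1.6104e+00, -9.0000e-04,  1.0742e+00,
       -9.3230e-01])}
dp [0.006 0.001 0.011] turn [-1.000e-03 -3.000e-03 -3.661e+00] yaw 67.67
```

Emit:
arm_command:
  dp:
    - [0,0,0]
    - [0,0,0]
    - [0,0,0]
    - [0,0,0]
    - [0,0,0]
  turn:
    - [0,0,0]
    - [0,0,0]
    - [0,0,0]
    - [0,0,0]
    - [0,0,0]
  jaw: [0.15,0.25,0.4,0.5,0.5]

```text
time_s: 20.18
eef_pos: [0.5573, 0.2635, 0.0669]
eef_rot: [-0.0, 0.195, 0.981, 0.0]
wrist_force: [-0.5, -0.2, -0.5]
opening: 0.496
grasp_force: 0.0
```

Emit:
arm_command:
  dp:
    - [0,0,-0.1]
    - [0,0,-0.32]
    - [0,0,-0.32]
    - [0,0,-0.32]
  turn:
    - [0,0,-1]
    - [0,0,-1]
    - [0,0,-1]
    - [0,0,-1]
  jaw: [0.5,0.5,0.5,0.5]

```text
time_s: 20.68
eef_pos: [0.5576, 0.2634, 0.1475]
eef_rot: [0.0, -0.065, 0.998, 0.0]
wrist_force: [0.7, 1.2, -0.5]
opening: 0.503
grasp_force: 0.0
```

```bash
python3 -c "
from h import *
show();go((.407,.2595,.13),207)"
```

```text
{'time_s': np.float64(20.675), 'eef_pos': array([0.5576, 0.2634, 0.1475]), 'eef_rot': array([ 5.000e-04, -6.490e-02,  9.979e-01,  1.000e-04]), 'wrist_force': array([ 0.6553,  1.1879, -0.4933]), 'torque': array([0.0003, 0.0488, 0.0459]), 'opening': np.float64(0.5028), 'grasp_force': np.float64(0.0), 'q': array([ 2.4910e-01,  3.5370e-01,  1.5700e+00,  1.0000e-04,  1.2170e+00,
       -1.4516e+00])}
dp [0.599 0.062 0.07 ] turn [-1.000e-03  2.000e-03 -3.652e+00] yaw 97.44
```

```bash
python3 -c "
from h import *
S=camera('scene')
cv2.imwrite('pics/f.png',cv2.resize(S[60:260,150:350],None,fx=3,fy=3,interpolation=2))"
```

```text
(no output)
```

View pics/f.png

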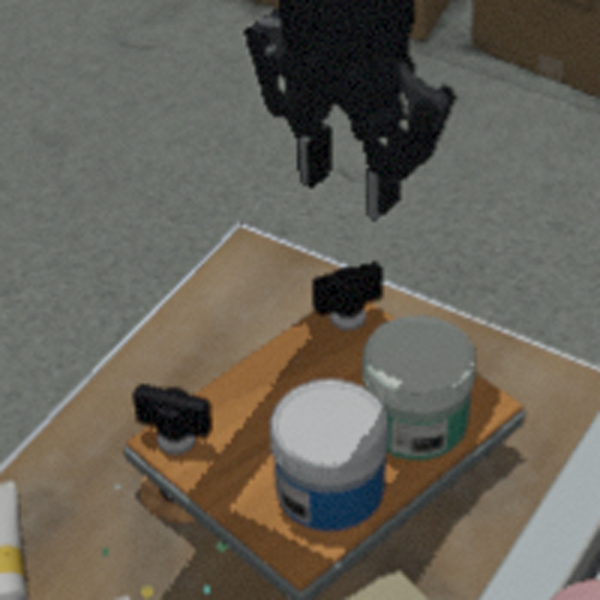

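Both knobs are turned, at (348,290) and (172,412) in the crop. The jars are upright, the stand is in place and the gripper is clear.

```bash
python3 -c "
from bench import *
print(hand_in())"
```

```text
the job is handed in; nothing more can be done
None
```

I turned both knobs clockwise until their feet pressed on the discs (near about 146°, far about 110°) and handed the job in; by my estimate from the feel of contact each foot carries roughly 3–8 N, but I could not measure this after letting go and the hand-in gave no verdict.

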